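Find the high spot of an eccentric shaft on bench centres

ROBOT

A 6-joint arm with a two-finger parallel gripper is mounted at the origin on the work surface. World frame = base frame: x ahead of the robot, y to its left, z up, the work surface at z = 0. Lengths are in m, angles in rad, forces in N, time in s.
With the tool pointing down it reaches from about 0.35 to 0.85 m from the base axis. Payload 8.1 kg.
Tool frame: the origin (TCP) lies between the finger pads; the fingertips stand 17 mm ahead of it and the grasp point (between the pads) lies 2 mm behind it; y points along the fingers, z is the direction in which the jaws open and shut, and the axes are right-handed (so a half turn about y gives the same grasp; the last joint's range is limited). The gripper opens to 93 mm and grips with 3 to 60 N. Pads are 15 mm wide; open, the fingers measure 128 mm over their backs; the gripper's body (75 mm by 188 mm) begins 65 mm behind the grasp point.
Start: joints at [1.018, 0.13, 1.488, -0, 1.523, -0.085], TCP at [0.271, 0.536, 0.236] pointing down, gripper open.
Joint ranges: [-2.96, 2.96], [-0.89, 2.26], [0.02, 2.5], [-1.34, 4.48], [0, 2.73], [-2.66, 2.66]. Speed limits (rad/s): [2.39, 2.39, 2.79, 3.14, 3.14, 3.14].

INTERFACE

Orientations are given as a unit quaternion [x, y, z, w].
In Python, from plant import r gives the robot as it stands. The module is installed in compiled form; this text tells all that it offers. Calls block until the motion is done:
- r.goto(position, orientation): joint-space move of the TCP to a pose.
- r.movel(position, rotation=None, velocity=0.15, f_stop=None): straight line of the TCP; rotation=None keeps the orientation; velocity is the mean speed in m/s. With f_stop (N) it stops when the force on the tool has changed by that much, and returns True; else False.
- r.set_joints(angles): joint-space move.
- r.grip(opening): opening from 0.0 (shut) to 1.0 (fully open); the grip force is fixed at half the most; returns when the fingers have stopped.
- r.pause(seconds).
- r.ik(position, orientation): joint angles nearest the present ones, or None.
- r.get_image(name): name is "side" or "top" or "wrist"; returns the picture (384x512x3 uint8, red, green, blue); there is no depth.
- r.camera_info(name): a dict with "camera_matrix" (3x3 intrinsics, pixels), "world_from_camera" (4x4, takes a point from camera to world coordinates). Camera axes: x right, y down, z forward; pixel columns grow to the right and rows downward; lengths in m; the calibration is good to about 2 mm. A picture is of the moment at which its call begins: read the wrist's pose just before it. camera_info takes no time and is no camera call; for the wrist camera it gives the pose at the moment of the call.
A pose or a line that the arm cannot do raises r.MotionError and nothing moves.
- r.hand_in(): hands the job in, once; it reports no verdict.
Readings, each from a call of its own:
- r.current_t(): time.
- r.current_joints(): joint angles.
- r.current_joint_velocities(): joint speeds.
- r.current_joint_torque(): joint torques, N m.
- r.current_ee_pos(): TCP position.
- r.current_orientation(): TCP orientation.
- r.current_wrist_force(): force on the tool from outside, world axes, zero at the start.
- r.current_wrist_torque(): the same for the moment, N m.
- r.current_finger_gap(): opening from 0.0 (shut) to 1.0 (fully open).
Only numpy, scipy, OpenCV 4.12 (cv2) and the standard library are available. Lean on these libraries where they do the work, as an engineer would, in place of code of your own. Each camera call takes 0.05 s, during which the arm holds its last target.

TASK

Lower the dial gauge by the knob of its slide until its plunger presses on the shaft's collar and the needle stands about the middle mark (plunger half pushed in, 15 mm), and let go of it. Then turn the shaft by its crank until the high spot of the collar is right under the plunger (plunger pushed in as far as the collar will push it, needle at the furthest point of its swing), and let go, leaving the gauge where you set it. Be gentle: never run the plunger to its inner stop, hold the crank lightly (pinch and push together never more than 40 N), and leave the other things on the bench alone.

Things in the scene. Friction and masses are not known exactly. Their poses are not given: they have to be found in the camera images.
- bench: grey bench centres fixed to the table: a bed 90 x 300 x 30 mm with two posts (tops 155 mm above the table) holding a steel shaft level between them. Origin: on the table under the shaft's axis; z up, y along the shaft away from the crank, x square to it. The shaft's axis lies 130 mm above the origin. The gauge stands over the shaft at y = +30 mm. The bench turns up to 0.3 rad about z
- shaft (a joint): turn of the shaft about its axis (bench +y), rad, without stops. At 0 the crank arm points straight up; growing, it leans towards bench +x. Friction about 0.11 N m holds the shaft where it is left (2.5 N at the handle)
- crank_grip (a point): point on the axis of the crank's handle, 24 mm from its free end: a plain black rod 14 mm thick, 86 mm long, level, parallel to the shaft, 45 mm from the shaft's axis and outside the end post (-y end), with 62 mm of free rod between this point and the crank arm. The rod is a sleeve that spins freely on its pin, so the fingers may keep pointing down while they carry it round
- crank_centre (a point): point on the shaft's axis, level with crank_grip along the shaft: the centre of the circle (radius 45 mm, upright, square to bench y) on which crank_grip runs. 130 mm above the table
- slide (a joint): how far the gauge slide has been lowered, m, 0 to 0.060 (starts within 0.012 of the top). Friction about 9 N holds it where it is left; it weighs 2 N. Pull it up again if it is too low
- slide_knob (a point): centre of the slide's knob: an upright black cylinder 26 mm across and 30 mm tall on a 16 mm stalk, 75 mm on the -x side of the shaft, the highest part of the gauge; 320 mm above the table with the slide up. Pushing or pulling it straight down or up moves slide, dial and plunger together
- plunger (a joint): how far the gauge's plunger is pushed in, m: 0 out, 0.015 half (needle at the long middle mark), 0.030 inner stop. Sprung, 1 N out to 1.6 N in. The needle on the white dial (60 mm, facing bench +x and up) turns 0.15 rad clockwise per mm
- plunger_tip (a point): lowest point of the plunger's ball tip (ball 10 mm), which rides on the top of a round steel collar, 44 mm across and 24 mm long, that sits 5 mm off the shaft's axis. Which way it is off is not measured and has no fixed relation to the crank: one turn of the shaft lifts and drops the tip by 10 mm once, between about 147 mm and 157 mm above the table
- spanner: bystander: steel spanner 190 mm long lying on the table; leave it alone
- oil_tin: bystander: tin 64 mm across, 110 mm tall, upright; leave it alone
- parts_bin: bystander: open grey bin 140 x 100 x 55 mm; leave it alone
- bearing_ring: bystander: steel ring 52 mm across, 16 mm tall, lying flat; leave it alone

How it is judged:
By the outcome, as a careful person would: the job done as asked, in the order asked, and still so for the second after the job is handed in, with the robot touching nothing.
It also fails if it takes over 72 s, if anything falls off the work surface, if the arm or the gripper's body presses on something with over 40 N, if the wrist force passes 120 N, or if a joint passes its speed limit or range.

## Working session

There is one attempt and no reset: what is moved stays moved. The work goes in short steps, each a Python script; the robot and the scene stay as the last script left them, time stands still between calls to the robot, and variables do not carry over. Pictures are saved under pics/ and viewed, and the job is handed in when it is done.

```bash
mkdir -p pics; ls; python3 - <<'E'
from plant import r
import cv2
for n in ["side","top","wrist"]:
    im=r.get_image(n); cv2.imwrite(f"pics/a_{n}.png",im[:,:,::-1])
    ci=r.camera_info(n); print(n,ci["camera_matrix"],ci["world_from_camera"])
print(r.current_t(),r.current_ee_pos(),r.current_orientation(),r.current_wrist_force())
E
```

```text
pics
side [[359.17071436   0.         251.04765018]
 [  0.         359.17071436 196.12849571]
 [  0.           0.           1.        ]] [[ 0.8405297  -0.31435131  0.44124038  0.05576841]
 [-0.54172882 -0.47819927  0.69127082 -0.75678944]
 [-0.00630106 -0.82006629 -0.57223385  0.82614019]
 [ 0.          0.          0.          1.        ]]
top [[416.42131036   0.         257.93743951]
 [  0.         416.42131036 190.50752288]
 [  0.           0.           1.        ]] [[-0.00272573 -0.99530978  0.09670063  0.38569985]
 [-0.99997179  0.00203603 -0.00723025  0.01486437]
 [ 0.00699946 -0.09671761 -0.99528725  1.52628612]
 [ 0.          0.          0.          1.        ]]
wrist [[340.89237748   0.         262.14816617]
 [  0.         340.89237748 187.28419255]
 [  0.           0.           1.        ]] [[ 4.50003646e-01  8.53991170e-01  2.61143255e-01  1.96832717e-01]
 [ 8.93026169e-01 -4.30009047e-01 -1.32651724e-01  5.72225404e-01]
 [-9.89438584e-04  2.92901521e-01 -9.56142103e-01  3.83757143e-01]
 [ 0.00000000e+00  0.00000000e+00  0.00000000e+00  1.00000000e+00]]
0.15 [0.27031963 0.53520717 0.23484637] [ 0.68832135 -0.16403609  0.16373181 -0.68738474] [-0.68293554 -0.35287832 -0.43441999]
```

View pics/a_side.png

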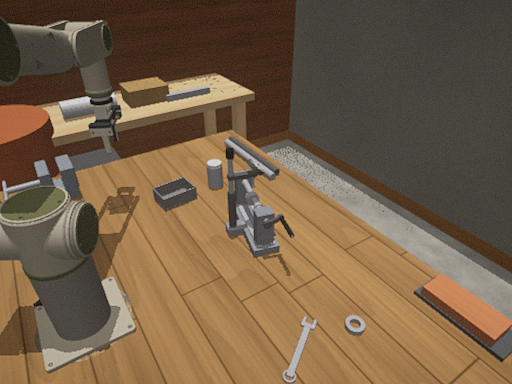

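View pics/a_top.png

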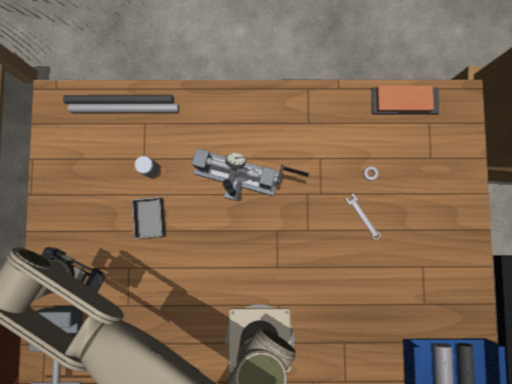

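View pics/a_wrist.png

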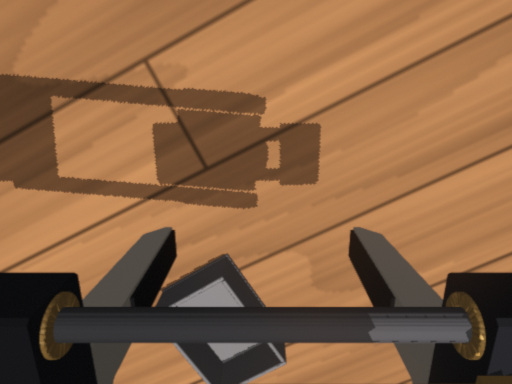

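```bash
python3 - <<'E'
import cv2
a=cv2.imread("pics/a_top.png")[130:220,180:320]
cv2.imwrite("pics/b_top.png",cv2.resize(a,None,fx=5.6,fy=5.6,interpolation=cv2.INTER_CUBIC))
a=cv2.imread("pics/a_side.png")[130:260,210:310]
cv2.imwrite("pics/b_side.png",cv2.resize(a,None,fx=4.5,fy=4.5,interpolation=cv2.INTER_CUBIC))
E
```

```text
(no output)
```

View pics/b_top.png

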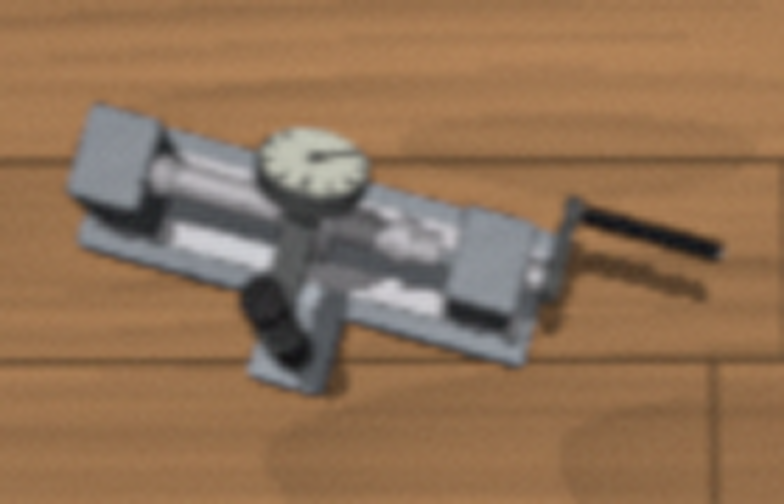

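View pics/b_side.png

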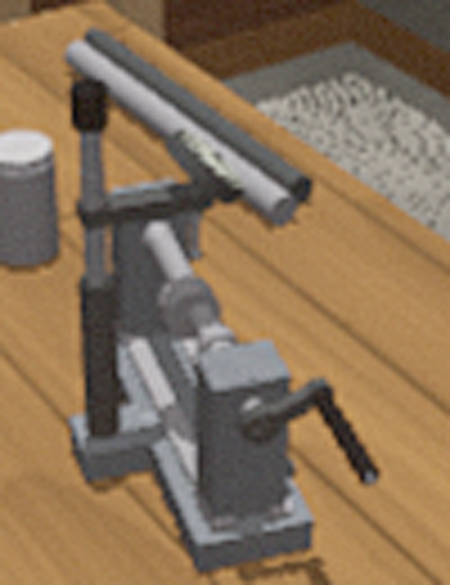

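```bash
cat > h.py <<'E'
import numpy as np, cv2
def ray(ci,p):
    K=ci["camera_matrix"];T=ci["world_from_camera"]
    d=T[:3,:3]@np.linalg.inv(K)@np.array([p[0],p[1],1.]); return T[:3,3],d/np.linalg.norm(d)
def onz(ci,p,z):
    o,d=ray(ci,p); return o+d*(z-o[2])/d[2]
def tri(c1,p1,c2,p2):
    o1,d1=ray(c1,p1);o2,d2=ray(c2,p2)
    s=np.linalg.lstsq(np.c_[d1,-d2],o2-o1,rcond=None)[0]
    a=o1+s[0]*d1;b=o2+s[1]*d2
    return (a+b)/2,np.linalg.norm(a-b)
def proj(ci,P):
    T=np.linalg.inv(ci["world_from_camera"]);q=T[:3,:3]@np.asarray(P)+T[:3,3];u=ci["camera_matrix"]@q;return u[:2]/u[2]
E
python3 - <<'E'
from h import *
from plant import r
np.set_printoptions(precision=4,suppress=True)
T=r.camera_info("top");S=r.camera_info("side")
zt=lambda x,y:(180+(x+.5)/5.6-.5,130+(y+.5)/5.6-.5)
zs=lambda x,y:(210+(x+.5)/4.5-.5,130+(y+.5)/4.5-.5)
A=onz(T,zt(118,157),.155);B=onz(T,zt(490,258),.155)
print(A,B,np.linalg.norm(A-B))
u=(A-B)/np.linalg.norm(A-B);psi=np.arctan2(-u[0],u[1]);print("psi",psi)
ux=np.array([np.cos(psi),np.sin(psi),0]);O=(A+B)/2*[1,1,0];print("O",O)
k,e=tri(T,zt(268,302),S,zs(90,105));print("knob",k,e)
print("knob pred",O+.03*u-.075*ux, "k in bench",(k-O)@ux,(k-O)@u)
k=onz(T,zt(266,300),.33); print((k-O)@ux,(k-O)@u)
for a,b in [((585,215),(322,388)),((715,250),(370,475))]:
    p,e=tri(T,zt(*a),S,zs(*b));print("handle",p,e,(p-O)@ux,(p-O)@u)
E
```

```text
[0.6294 0.1954 0.155 ] [ 0.5684 -0.0256  0.155 ] 0.22927051418746147
psi -0.2691478107966981
O [0.5989 0.0849 0.    ]
knob [0.5244 0.0958 0.3095] 0.0008510300508625874
knob pred [0.5346 0.1337 0.    ] k in bench -0.07473642286618826 -0.00931813522164421
-0.07548648551030833 -0.01005605382790547
handle [ 0.5942 -0.0823  0.1536] 0.00018563544205709608 0.03992315903277701 -0.1623738929754884
handle [ 0.5745 -0.1607  0.143 ] 0.0003247303888797226 0.041742341431687965 -0.24320493578701705
```

```bash
cat >> h.py <<'E'
from scipy.spatial.transform import Rotation as Rn
psi=-0.2691
ux=np.array([np.cos(psi),np.sin(psi),0]);uy=np.array([-np.sin(psi),np.cos(psi),0])
def qcam(ang):
    # tool down (tool y = -z); camera offset direction in world at angle ang; calibrated at start
    R0=Rn.from_quat([0.68832135,-0.16403609,0.16373181,-0.68738474])
    C=0.4466  # set below
    x=R0.as_matrix()[:,0]; off=np.array([-.0735,.037,0]);
    rel=np.arctan2(off[1],off[0])-np.arctan2(x[1],x[0])
    rel=np.round(rel/(np.pi/2))*np.pi/2
    a=ang-rel
    X=np.array([np.cos(a),np.sin(a),0]);Y=np.array([0,0,-1.]);Z=np.cross(X,Y)
    return Rn.from_matrix(np.c_[X,Y,Z]).as_quat()
E
python3 - <<'E'
from h import *
from plant import r
np.set_printoptions(precision=4,suppress=True)
print(Rn.from_quat(r.current_orientation()).as_matrix())
q=qcam(psi);print(q)
k=np.array([.5244,.0958,.40]);j=r.ik(k,q);print(j, r.ik([.5244,.0958,.29],q))
p=[.58,-.14,.148]
for a in(psi+np.pi/2,psi-np.pi/2):print(r.ik(p,qcam(a)))
r.grip(0.6)
r.goto(k,q)
print(r.current_t(),r.current_ee_pos(),r.current_joints())
ci=r.camera_info("wrist");im=r.get_image("wrist");cv2.imwrite("pics/c_wrist.png",im[:,:,::-1])
np.savez("c.npz",K=ci["camera_matrix"],T=ci["world_from_camera"]);print(ci["world_from_camera"])
E
```

```text
[[ 0.8926 -0.0007  0.4509]
 [-0.4509 -0.0012  0.8926]
 [-0.0001 -1.     -0.0014]]
[ 0.0949  0.7007 -0.7007 -0.0949]
[ 0.0845 -0.0577  1.3846 -0.      1.8147  1.9244] [ 0.0845 -0.0679  1.5924  0.      1.6171  1.9244]
[-0.3228  0.1775  1.5982 -0.      1.3658 -0.0537]
None
2.8583 [0.5243 0.0963 0.3997] [ 0.0854 -0.0574  1.3849  0.0002  1.8146  1.9237]
[[-0.2633 -0.9223 -0.2828  0.6028]
 [-0.9647  0.2516  0.0776  0.0746]
 [-0.0005  0.2933 -0.956   0.5486]
 [ 0.      0.      0.      1.    ]]
```

View pics/c_wrist.png

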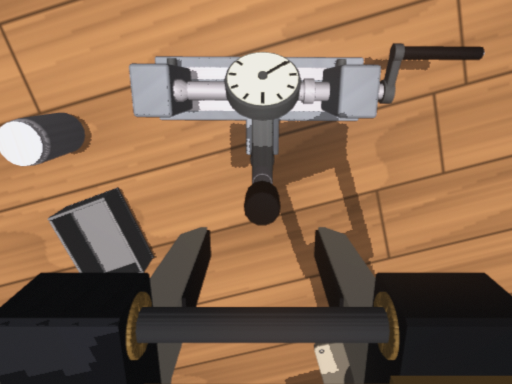

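```bash
python3 - <<'E'
from h import *
from plant import r
np.set_printoptions(precision=4,suppress=True)
im=cv2.imread("pics/c_wrist.png")
cv2.imwrite("pics/c_z.png",cv2.resize(im[30:230,180:500],None,fx=2.5,fy=2.5,interpolation=cv2.INTER_CUBIC))
W=r.camera_info("wrist");g=im.max(2)[170:235,235:292];m=g<45
ys,xs=np.nonzero(m);print(xs.min()+235,xs.max()+235,ys.min()+170,ys.max()+170)
for p in [(263,205)]:
  for z in (.315,.325): P=onz(W,p,z);print(z,P)
# handle ends
for p in [(403,53),(482,53)]:
  P=onz(W,p,.148);print(P,(P@ux,P@uy))
O=np.array([.5989,.0849,0]);print("O",O@ux,O@uy)
for p in [(151,90),(358,91)]:
  P=onz(W,p,.155);print(P,(P@ux,P@uy))
E
```

```text
245 279 181 223
0.315 [0.5205 0.0966 0.315 ]
0.325 [0.524  0.0957 0.325 ]
[ 0.5922 -0.0823  0.148 ] (np.float64(0.5927661126404707), np.float64(0.0781404204409161))
[ 0.5694 -0.1658  0.148 ] (np.float64(0.5930075597793368), np.float64(-0.008442382917474733))
O 0.5547740788796546 0.2410704075643269
[0.6278 0.196  0.155 ] (np.float64(0.5531086558092091), np.float64(0.3558476438804124))
[ 0.5663 -0.0255  0.155 ] (np.float64(0.552689574204124), np.float64(0.12593763775106964))
```

View pics/c_z.png

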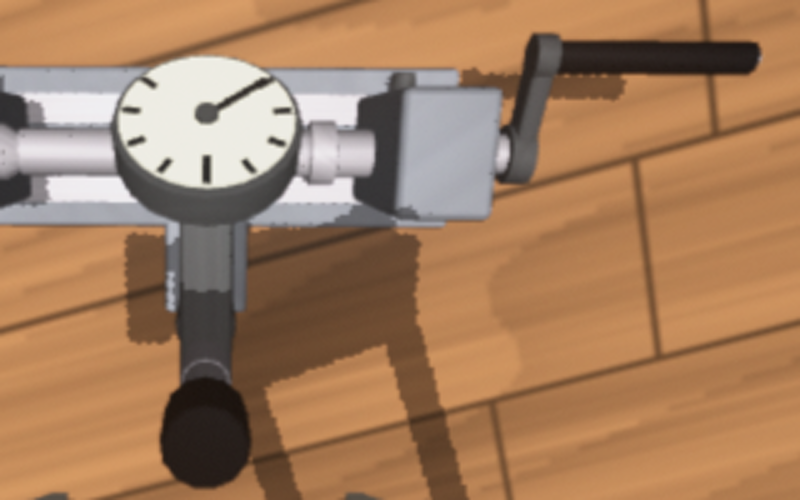

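```bash
python3 - <<'E'
from h import *
from plant import r
np.set_printoptions(precision=4,suppress=True)
print(r.movel([.5235,.0962,.305],velocity=.1,f_stop=6), r.current_ee_pos(),r.current_wrist_force())
r.grip(0.0)
print(r.current_finger_gap()*93,r.current_wrist_force(),r.current_ee_pos(),r.current_t())
im=r.get_image("wrist");cv2.imwrite("pics/d_wrist.png",im[:,:,::-1])
E
```

```text
False [0.5239 0.0962 0.306 ] [-0.3203 -0.131   1.098 ]
25.652617739057618 [1.1949 4.7602 0.0404] [0.5237 0.0968 0.3051] 4.6
```

View pics/d_wrist.png

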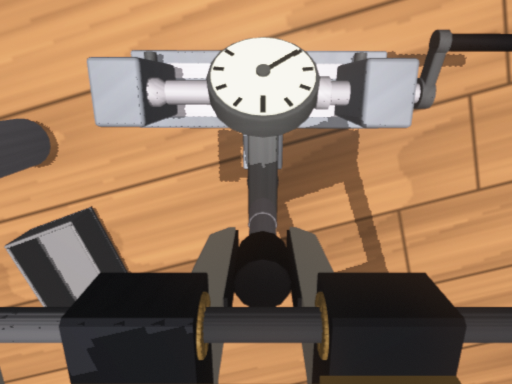

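```bash
cat >> h.py <<'E'
def needle(im,roi,thr=0.5,rin=.22,rout=.62,sc=4):
    """im RGB; returns plunger mm from needle angle measured cw (mark middle = 15mm at dial 'down')"""
    x0,y0,x1,y1=roi
    a=cv2.resize(im[y0:y1,x0:x1],None,fx=sc,fy=sc,interpolation=cv2.INTER_CUBIC).astype(np.int16)
    g=a.min(2)
    sat=a.max(2)-g
    w=((g>165)&(sat<45)).astype(np.uint8)
    w=cv2.morphologyEx(w,cv2.MORPH_OPEN,np.ones((3,3),np.uint8))
    cs,_=cv2.findContours(w,cv2.RETR_EXTERNAL,cv2.CHAIN_APPROX_NONE)
    c=max(cs,key=cv2.contourArea);h=cv2.convexHull(c)
    (cx,cy),(d1,d2),ang=cv2.fitEllipse(h)
    M=Rn.from_euler('z',ang,degrees=True).as_matrix()[:2,:2]
    A=M@np.diag([2/d1,2/d2])@M.T     # symmetric normaliser
    yy,xx=np.mgrid[0:g.shape[0],0:g.shape[1]]
    n=np.einsum('ij,jhw->ihw',A,np.array([xx-cx,yy-cy]))
    rr=np.hypot(*n); k=(rr>rin)&(rr<rout)
    wt=np.clip(200-g[k],0,None).astype(float); wt[wt<60]=0
    v=(n[:,k]/rr[k]*wt).sum(1)
    conc=np.hypot(*v)/wt.sum()
    cw=np.arctan2(v[0],-v[1])      # clockwise from image up
    return cw,conc,(cx/sc+x0,cy/sc+y0,d1/sc,d2/sc,ang)
def mm(cw,down=np.pi):
    return 15+((cw-down+np.pi)%(2*np.pi)-np.pi)/.15
E
python3 - <<'E'
from h import *
from plant import r
np.set_printoptions(precision=4,suppress=True)
def rep(tag):
    im=r.get_image("wrist");cv2.imwrite(f"pics/{tag}.png",im[:,:,::-1])
    n=needle(im,(190,20,340,135));print(tag,r.current_ee_pos(),r.current_wrist_force(),n[0],n[1],mm(n[0]),n[2])
rep("e0")
p=np.array([.5237,.0965,.305])
r.movel(p-[0,0,.012],velocity=.04);rep("e1")
E
```

```text
e0 [0.5237 0.0968 0.3051] [ 2.6544  4.8794 -0.0418] 0.5967578880545136 0.6155360976848809 -1.9655651035685295 (263.0784683227539, 76.30818557739258, 77.88798522949219, 105.30496978759766, 90.12965393066406)
e1 [0.5238 0.0968 0.2934] [0.1238 4.5734 3.6755] 0.5937164393976156 0.6182071640861306 -1.9858414279478502 (263.0217971801758, 76.3596305847168, 77.87425994873047, 105.26726531982422, 90.21366882324219)
```

```bash
python3 - <<'E'
import cv2
a=cv2.imread("pics/e1.png")[20:135,180:350]
cv2.imwrite("pics/e1z.png",cv2.resize(a,None,fx=4,fy=4,interpolation=cv2.INTER_CUBIC))
E
```

```text
(no output)
```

View pics/e1z.png

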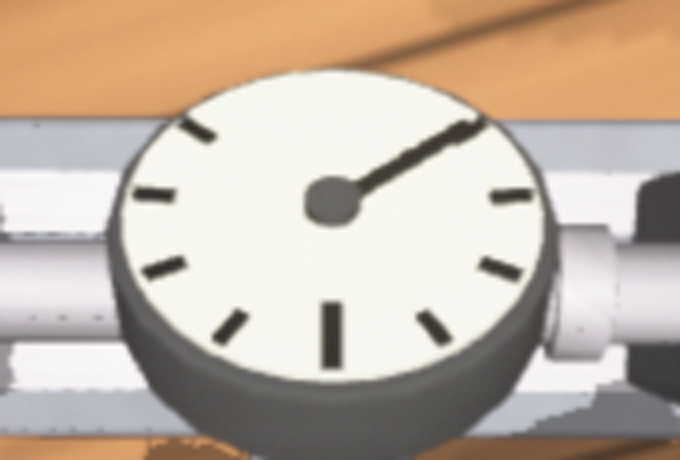

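```bash
sed -i 's/rin=.22,rout=.62,sc=4)/rin=.22,rout=.5,sc=4,off=(0,-.16))/; s/np.array(\[xx-cx,yy-cy\]))/np.array([xx-cx,yy-cy]))-np.array(off)[:,None,None]/' h.py
python3 - <<'E'
from h import *
from plant import r
np.set_printoptions(precision=4,suppress=True)
im=cv2.imread("pics/e1.png")[:,:,::-1];n=needle(im,(190,20,340,135));print(n[0],n[1],mm(n[0]))
def rep(tag):
    im=r.get_image("wrist");cv2.imwrite(f"pics/{tag}.png",im[:,:,::-1])
    n=needle(im,(190,20,340,135));print(tag,r.current_ee_pos(),r.current_wrist_force(),n[0],n[1],mm(n[0]))
    return mm(n[0])
p=np.array([.5237,.0965,.293])
for i in range(6):
    p[2]-=.004; r.movel(p,velocity=.04)
    m=rep(f"f{i}")
    if m>2.5: break
E
```

```text
0.9508436571284423 0.996948395795508 0.39500669025765944
f0 [0.5237 0.0968 0.2893] [-1.2884  5.2843  3.8374] 0.9547969174197934 0.9970215341080069 0.42136175886666827
f1 [0.5238 0.0968 0.2852] [-0.9601  5.9177  3.5517] 0.9512030901479356 0.9969542645244814 0.3974029103876173
f2 [0.5237 0.0967 0.2813] [0.5017 5.4768 4.1746] 1.4191651283624953 0.996270518513146 3.5171498318180134
```

```bash
python3 - <<'E'
from h import *
from plant import r
np.set_printoptions(precision=4,suppress=True)
def rep(tag):
    im=r.get_image("wrist");cv2.imwrite(f"pics/{tag}.png",im[:,:,::-1])
    n=needle(im,(190,20,340,135));print(tag,r.current_ee_pos(),r.current_wrist_force(),n[0],n[1],mm(n[0]))
    return mm(n[0])
p=np.array([.5237,.0965,.281])
for d in (.007,.003):
    p[2]-=d; r.movel(p,velocity=.04);m=rep(f"g{d}")
r.pause(.2)
for i in range(2):
    p[2]-=(15-m)/1000; r.movel(p,velocity=.03); r.pause(.2);m=rep(f"g_{i}")
print(r.current_t())
E
```

```text
g0.007 [0.5238 0.0968 0.2742] [-0.1903  4.9525  4.2153] 2.440662863464863 0.9969547339494309 10.327134732500465
g0.003 [0.5238 0.0968 0.2714] [-0.3036  5.1835  4.7922] 2.83376612246737 0.9975406231776265 12.947823125850512
g_0 [0.5237 0.0968 0.2696] [-2.0233  5.1885  6.223 ] 3.103410195279238 0.9980311176702118 14.745450277929631
g_1 [0.5238 0.0967 0.2695] [-1.88    4.8068  7.4497] 3.112627589464134 0.9980308472080064 14.806899572495608
7.975
```

```bash
python3 - <<'E'
from h import *
from plant import r
np.set_printoptions(precision=4,suppress=True)
def rep(tag):
    im=r.get_image("wrist");cv2.imwrite(f"pics/{tag}.png",im[:,:,::-1])
    n=needle(im,(190,20,340,135));print(tag,r.current_ee_pos(),r.current_wrist_force(),n[0],n[1],mm(n[0]))
r.grip(0.6); r.pause(.2);rep("h0")
p=r.current_ee_pos();p[2]+=.09;r.movel(p,velocity=.12)
im=r.get_image("wrist");cv2.imwrite("pics/h1.png",im[:,:,::-1]);n=needle(im,(200,30,340,130));print(n,mm(n[0]))
W=r.camera_info("wrist");np.savez("h1.npz",**W);print(r.current_t())
im=r.get_image("top");cv2.imwrite("pics/h_top.png",im[:,:,::-1])
a=im[130:220,180:320,::-1];cv2.imwrite("pics/h_topz.png",cv2.resize(a,None,fx=5.6,fy=5.6,interpolation=cv2.INTER_CUBIC))
E
```

```text
h0 [0.5237 0.0965 0.2688] [-0.1872 -0.3516 -0.1476] 3.1143670616413988 0.9979691986257957 14.818496053677372
(np.float64(3.115137723342761), np.float64(0.9977000524504147), (262.28585052490234, 77.36319732666016, 53.81470489501953, 72.43651580810547, 90.17312622070312)) 14.82363379835312
9.875
```

View pics/h1.png

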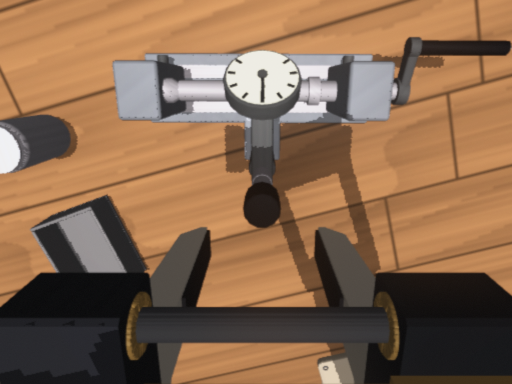

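View pics/h_topz.png

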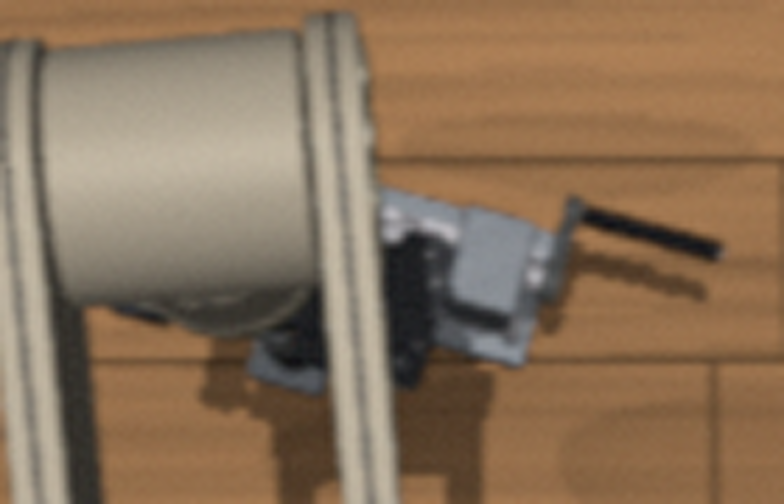

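```bash
python3 - <<'E'
from h import *
from plant import r
np.set_printoptions(precision=4,suppress=True)
q=qcam(psi+np.pi/2)
P=.5932*ux+.0165*uy
r.goto([P[0],P[1],.34],q); r.grip(.4)
r.movel([P[0],P[1],.22],velocity=.15)
print(r.current_t(),r.current_ee_pos(),r.current_wrist_force())
W=r.camera_info("wrist");np.savez("i.npz",**W)
im=r.get_image("wrist");cv2.imwrite("pics/i.png",im[:,:,::-1])
im=r.get_image("top");cv2.imwrite("pics/i_top.png",im[:,:,::-1])
a=im[110:220,180:320,::-1];cv2.imwrite("pics/i_topz.png",cv2.resize(a,None,fx=5,fy=5,interpolation=cv2.INTER_CUBIC))
im=r.get_image("side");cv2.imwrite("pics/i_side.png",im[:,:,::-1])
E
```

```text
13.1583 [ 0.5768 -0.142   0.2213] [ 0.4959 -0.0108 -0.0976]
```

View pics/i.png

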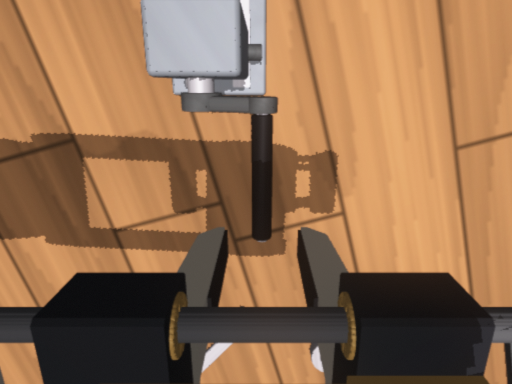

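View pics/i_topz.png

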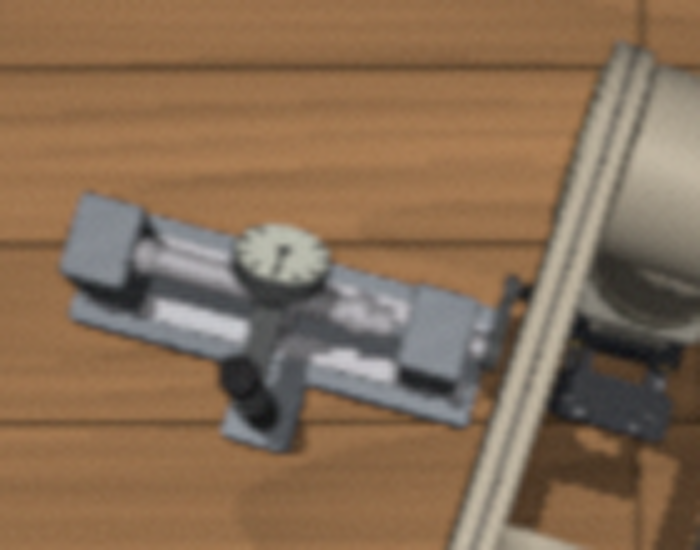

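View pics/i_side.png

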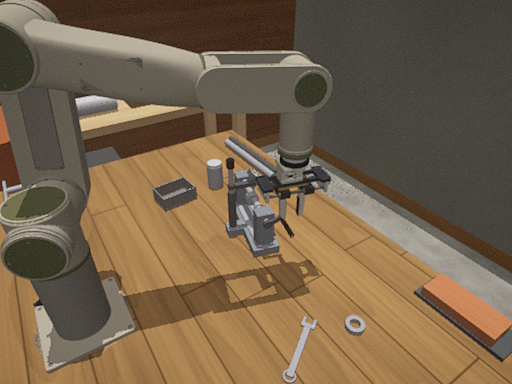

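```bash
python3 - <<'E'
from h import *
from plant import r
np.set_printoptions(precision=4,suppress=True)
W=dict(np.load("i.npz"))
for uyv in(-.0075,.0785):
  for z in(.145,.15): print(uyv,z,proj(W,.5932*ux+uyv*uy+[0,0,z]))
# shaft end / post
for p in [(195,37)]:
  P=onz(W,p,.155);print(P@ux,P@uy)
T=r.camera_info("top")
c=np.load("c.npz")
print(tri(T,(180+718.5/5.6-.5,130+250.5/5.6-.5),dict(c),(482,53)),tri(T,(180+718.5/5.6-.5,130+250.5/5.6-.5),W,(262,240)))
# test needle reader in top
im=cv2.imread("pics/i_top.png")[:,:,::-1]
cv2.imwrite("pics/i_topd.png",cv2.resize(im[148:175,218:252,::-1],None,fx=20,fy=20,interpolation=cv2.INTER_CUBIC))
for o in [(0,-.16),(0,0),(0,-.1)]:
  n=needle(im,(218,148,252,175),sc=10,off=o,rin=.15,rout=.6);print(n)
E
```

```text
-0.0075 0.145 [261.5239 235.91  ]
-0.0075 0.15 [261.5255 238.9385]
0.0785 0.145 [261.5873 114.6445]
0.0785 0.15 [261.5905 115.345 ]
0.5544539995075067 0.12366396271943425Traceback (most recent call last):
  File "<stdin>", line 12, in <module>
  File "h.py", line 8, in tri
    o1,d1=ray(c1,p1);o2,d2=ray(c2,p2)
                           ~~~^^^^^^^
  File "h.py", line 3, in ray
    K=ci["camera_matrix"];T=ci["world_from_camera"]
      ~~^^^^^^^^^^^^^^^^^
KeyError: 'camera_matrix'
```

```bash
python3 - <<'E'
from h import *
im=cv2.imread("pics/i_top.png")[:,:,::-1]
cv2.imwrite("pics/i_topd.png",cv2.resize(im[148:175,218:252,::-1],None,fx=20,fy=20,interpolation=cv2.INTER_CUBIC))
for o in [(0,-.16),(0,0),(0,-.1)]:
  n=needle(im,(218,148,252,175),sc=10,off=o,rin=.15,rout=.6);print(n)
E
```

```text
(np.float64(2.9640646511458324), np.float64(0.6885586364492502), (236.4924789428711, 160.50278244018554, 9.64966049194336, 13.245558166503907, 97.83422088623047))
(np.float64(2.9513685414778563), np.float64(0.13912955610308148), (236.4924789428711, 160.50278244018554, 9.64966049194336, 13.245558166503907, 97.83422088623047))
(np.float64(2.9445371792495227), np.float64(0.48175000683719393), (236.4924789428711, 160.50278244018554, 9.64966049194336, 13.245558166503907, 97.83422088623047))
```

View pics/i_topd.png

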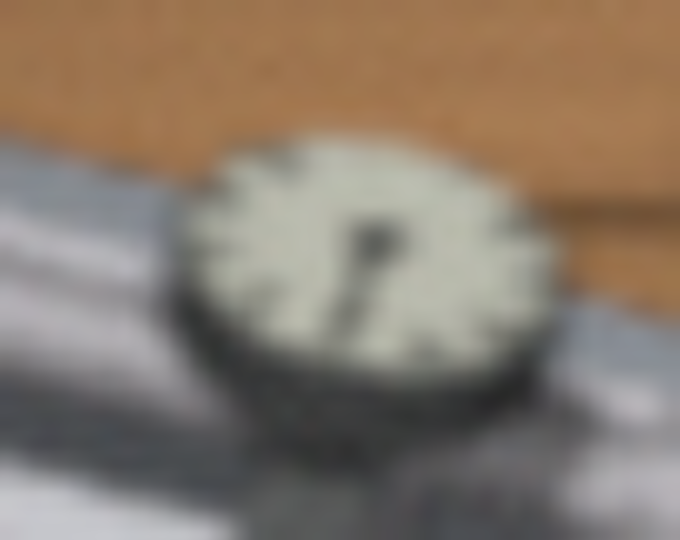

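```bash
cat >> h.py <<'E'
HUB=np.array([218+375.5/20-.5,148+240.5/20-.5])
def ntop(im,T,al=.6,hub=HUB,rin=.2,rout=.68,sc=8):
    H=.554*ux+.232*uy+np.array([0,0,.235]); d=-ux*np.cos(al)+np.array([0,0,np.sin(al)]); rt=-uy
    B=np.c_[proj(T,H+.03*rt)-proj(T,H-.03*rt),proj(T,H+.03*d)-proj(T,H-.03*d)]/2
    x0,y0=216,146
    g=cv2.resize(im[y0:y0+32,x0:x0+40],None,fx=sc,fy=sc,interpolation=cv2.INTER_CUBIC).astype(float).min(2)
    yy,xx=np.mgrid[0:g.shape[0],0:g.shape[1]]
    px=np.array([(xx+.5)/sc-.5+x0-hub[0],(yy+.5)/sc-.5+y0-hub[1]])
    n=np.einsum('ij,jhw->ihw',np.linalg.inv(B),px);rr=np.hypot(*n);k=(rr>rin)&(rr<rout)
    base=np.percentile(g[k],75);wt=np.clip(base-20-g[k],0,None)
    v=(n[:,k]/rr[k]*wt).sum(1)
    return mm(np.arctan2(v[0],-v[1])),np.hypot(*v)/wt.sum(),B
E
python3 - <<'E'
from h import *
from plant import r
T=r.camera_info("top")
im=cv2.imread("pics/i_top.png")[:,:,::-1]; im0=cv2.imread("pics/a_top.png")[:,:,::-1]
for al in(.4,.6,.8):
  m=ntop(im,T,al);print(al,m[:2],np.linalg.svd(m[2])[1]*2)
  print(ntop(im0,T,al,hub=(180+315.5/5.6-.5,130+157.5/5.6-.5))[:2])
E
```

```text
0.4 (np.float64(31.991956358125346), np.float64(0.08652428164512586)) [19.18163849 16.35454422]
(np.float64(-1.081895263312962), np.float64(0.5267733465356921))
0.6 (np.float64(15.416027010267245), np.float64(0.6741887462165348)) [19.18478241 14.06599252]
(np.float64(1.437548304201588), np.float64(0.7221093806062303))
0.8 (np.float64(14.86191607895206), np.float64(0.8963910455612588)) [19.18682004 11.21774629]
(np.float64(0.16371329294229753), np.float64(0.8612222984572174))
```

```bash
sed -i 's/al=.6,hub/al=.79,hub/' h.py; python3 - <<'E'
from h import *
from plant import r
np.set_printoptions(precision=4,suppress=True)
P=.5932*ux+.0165*uy
r.movel([P[0],P[1],.148],velocity=.1,f_stop=5)
print(r.current_ee_pos(),r.current_wrist_force())
r.grip(.145);r.pause(.2)
p=r.current_ee_pos();print(r.current_finger_gap()*93,p,p@ux,p@uy,r.current_wrist_force(),r.current_t())
im=r.get_image("wrist");cv2.imwrite("pics/j.png",im[:,:,::-1])
T=r.camera_info("top");print(ntop(r.get_image("top"),T)[:2])
E
```

```text
[ 0.5767 -0.1419  0.1487] [-0.5258 -0.2064 -0.2074]
13.852494854025096 [ 0.5765 -0.1419  0.1482] 0.5934395005836329 0.016504476932416995 [0.5271 0.1046 1.7598] 14.975
(np.float64(14.880963273427797), np.float64(0.9108713455622427))
```

View pics/j.png

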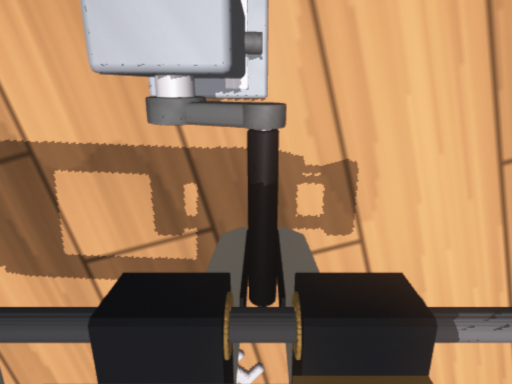

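```bash
cat > crank.py <<'E'
from h import *
from plant import r
import json,os
np.set_printoptions(precision=3,suppress=True)
T=r.camera_info("top")
def st():
    return json.load(open("st.json")) if os.path.exists("st.json") else dict(cx=.554,cz=.1265,th=1.067,log=[])
def step(s,dth,vel=.05,cam=True):
    s["th"]+=dth
    rad=np.array([np.sin(s["th"]),np.cos(s["th"])])
    x=s["cx"]+.045*rad[0];z=s["cz"]+.045*rad[1]
    P=x*ux+.0165*uy;P[2]=z
    r.movel(P,velocity=vel)
    p=r.current_ee_pos();F=r.current_wrist_force()
    f=np.array([F@ux,F[2]]);fr=f@rad;ft=f@[rad[1],-rad[0]]
    s["cx"]+=.4*fr*rad[0]/7000;s["cz"]+=.4*fr*rad[1]/7000
    tha=np.arctan2(p@ux-s["cx"],p[2]-s["cz"])
    m=ntop(r.get_image("top"),T)[:2] if cam else (0,0)
    row=[s["th"],float(p@ux),float(p[2]),float(fr),float(ft),float(F@uy),float(m[0]),float(m[1]),float(tha)]
    s["log"].append(row);json.dump(s,open("st.json","w"))
    print(np.array(row), round(s["cx"],4),round(s["cz"],4))
    return np.hypot(fr,ft),m[0]
E
python3 - <<'E'
from crank import *
s=st()
for i in range(5):
    f,m=step(s,.1)
    if f>8: print("STOP");break
print(r.current_t(),r.current_finger_gap()*93)
E
```

```text
[ 1.167  0.595  0.144  0.37   1.992 -0.432 15.426  0.868  1.178] 0.554 0.1265
[ 1.267  0.596  0.139 -1.677  3.869 -0.058 15.769  0.907  1.281] 0.5539 0.1265
[ 1.367  0.597  0.135 -4.758  2.16  -1.71  16.461  0.92   1.38 ] 0.5537 0.1264
[ 1.467  0.597  0.13  -7.143  1.482 -1.474 16.489  0.907  1.48 ] 0.5533 0.1264
[ 1.567  0.597  0.126 -5.876  2.186 -1.106 16.971  0.928  1.578] 0.5529 0.1264
16.575 13.863032425829218
```

```bash
python3 - <<'E'
from crank import *
s=st(); s["cx"]-=.0006
for i in range(9):
    f,m=step(s,.12)
    if f>8 or m>28: print("STOP");break
print(r.current_t(),r.current_finger_gap()*93)
E
```

```text
[ 1.687  0.597  0.121 -4.703  2.286 -0.427 17.54   0.918  1.692] 0.5521 0.1264
[ 1.807  0.596  0.116 -3.671  1.773 -0.405 18.03   0.897  1.805] 0.5518 0.1265
[ 1.927  0.594  0.111 -3.503  1.157 -0.995 18.518  0.904  1.919] 0.5517 0.1265
[ 2.047  0.592  0.106 -2.41  -0.421 -0.56  18.806  0.896  2.039] 0.5515 0.1266
[ 2.167  0.589  0.101 -1.035 -1.289  0.174 19.429  0.923  2.16 ] 0.5515 0.1266
[ 2.287  0.585  0.097 -0.696 -0.193 -0.002 19.659  0.912  2.287] 0.5515 0.1267
[ 2.407  0.581  0.093 -1.381 -1.397 -0.178 20.002  0.923  2.417] 0.5514 0.1267
[ 2.527  0.577  0.09  -1.338 -1.051  0.667 20.155  0.932  2.541] 0.5514 0.1268
[ 2.647  0.572  0.087 -1.551 -0.305  0.736 20.319  0.91   2.661] 0.5513 0.1269
19.35 13.340817594682054
```

```bash
python3 - <<'E'
from crank import *
print(r.current_finger_gap()*93)
im=r.get_image("wrist");cv2.imwrite("pics/k.png",im[:,:,::-1])
im=r.get_image("side");cv2.imwrite("pics/k_s.png",cv2.resize(im[130:270,210:340,::-1],None,fx=4.2,fy=4.2,interpolation=cv2.INTER_CUBIC))
E
```

```text
13.340817594682054
```

View pics/k.png

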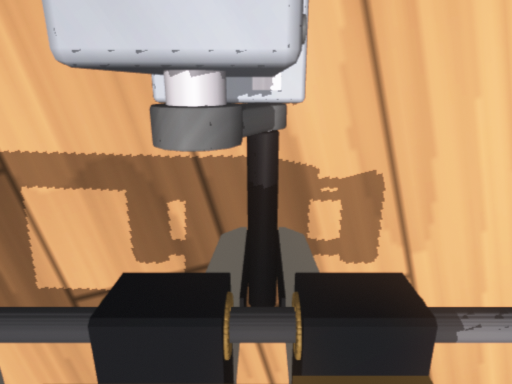

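View pics/k_s.png

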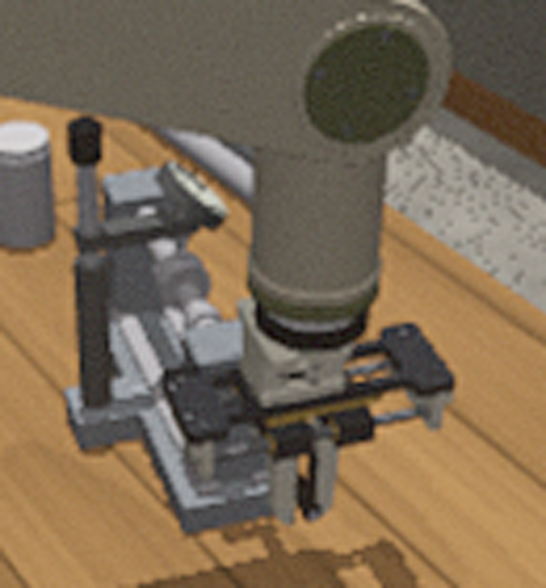

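```bash
cat > fit.py <<'E'
from h import *
import json
L=np.array(json.load(open("st.json"))["log"])
c,s_=L[:,1],L[:,2]
A=np.c_[2*L[:,1],2*L[:,2],np.ones(len(L))];b=(L[:,1:3]**2).sum(1)
x=np.linalg.lstsq(A,b,rcond=None)[0];print("circle",x[:2],np.sqrt(x[2]+x[0]**2+x[1]**2))
th=np.arctan2(L[:,1]-.553,L[:,2]-.127)%(2*np.pi)
for cols in ("free","amp5"):
    if cols=="free":
        q=np.linalg.lstsq(np.c_[np.ones(len(th)),np.cos(th),np.sin(th)],L[:,6],rcond=None)[0]
        print(q[0],np.hypot(*q[1:]),"thmax",np.arctan2(q[2],q[1]))
    else:
        from scipy.optimize import least_squares
        o=least_squares(lambda v:v[0]+5*np.cos(th-v[1])-L[:,6],[15,2.7]);print(o.x,np.sqrt(2*o.cost/len(th)))
E
python3 fit.py
```

```text
circle [0.55034368 0.12855876] 0.04715802904532285
16.196209321105464 4.308014867566202 thmax 2.956440539118019
[15.23418349  2.77742444] 0.14057619331359272
```

```bash
python3 - <<'E'
from crank import *
s=st()
for i in range(8):
    f,m=step(s,.12)
    if f>8 or m>28: print("STOP");break
print(r.current_t(),r.current_finger_gap()*93)
E
python3 fit.py
```

```text
[ 2.767  0.567  0.085 -1.441 -0.71   0.675 20.485  0.918  2.776] 0.5513 0.1269
[ 2.887  0.562  0.083 -1.247 -0.911  1.082 20.382  0.904  2.899] 0.5513 0.127
[ 3.007  0.557  0.082 -1.357 -0.477  0.917 20.288  0.909  3.019] 0.5513 0.1271
[ 3.127  0.551  0.082 -1.808  0.791  1.872 20.069  0.914  3.138] 0.5513 0.1272
[ 3.247  0.546  0.082 -1.276  0.28   1.902 19.839  0.918 -3.026] 0.5513 0.1273
[ 3.367  0.541  0.083 -2.637  0.702  3.774 19.628  0.92  -2.907] 0.5513 0.1274
[ 3.487  0.536  0.085 -1.202  0.557  2.068 19.062  0.912 -2.789] 0.5513 0.1275
[ 3.607  0.531  0.087 -1.917  1.941  3.586 18.474  0.908 -2.671] 0.5514 0.1276
21.9167 13.651189078839435
circle [0.55162739 0.1280242 ] 0.045912530696563404
15.501546530461702 4.818770563744582 thmax 2.821563593800822
[15.35947834  2.80774668] 0.13767755984207325
```

```bash
python3 - <<'E'
from crank import *
s=st()
for d in (-.15,-.15,-.15,-.15,-.207):
    f,m=step(s,d)
    if f>8 or m>28: print("STOP");break
print(r.current_t(),r.current_finger_gap()*93)
E
python3 fit.py
```

```text
[ 3.457  0.538  0.085 -0.524 -0.872  3.362 19.39   0.92  -2.83 ] 0.5514 0.1276
[ 3.307  0.544  0.083  1.676 -0.819  4.05  19.872  0.92  -2.978] 0.5514 0.1275
[ 3.157  0.551  0.082  1.936  0.796  3.417 20.103  0.915 -3.126] 0.5514 0.1274
[ 3.007  0.557  0.083  3.741 -0.641  3.435 20.33   0.925  3.006] 0.5514 0.1272
[ 2.8    0.567  0.085  4.617  1.04   1.568 20.475  0.922  2.788] 0.5515 0.1269
23.6333 13.796278802011845
circle [0.55167821 0.12802324] 0.045865327499022106
15.529683995902944 4.824834521846084 thmax 2.828875154924299
[15.39275182  2.81591249] 0.13441679783347443
```

```bash
python3 - <<'E'
from crank import *
r.grip(.4);r.pause(.2)
print(ntop(r.get_image("top"),T)[:2],r.current_wrist_force())
p=r.current_ee_pos();p[2]+=.25;r.movel(p,velocity=.15)
print(ntop(r.get_image("top"),T)[:2],r.current_wrist_force())
r.goto([.5237,.0965,.36],qcam(psi))
im=r.get_image("wrist");cv2.imwrite("pics/l.png",im[:,:,::-1]);n=needle(im,(200,30,340,130));print(n,mm(n[0]))
print(r.current_t())
E
```

```text
(np.float64(20.44810344680517), np.float64(0.9240027318954845)) [ 0.085 -0.184 -0.318]
(np.float64(20.519769647878014), np.float64(0.9202604014149733)) [-0.763  0.389  1.099]
(np.float64(-2.366388260954243), np.float64(0.9965346467490114), (262.16930770874023, 78.07953643798828, 53.565120697021484, 72.00337219238281, 90.14728546142578)) 20.168029284237
28.1417
```

View pics/l.png

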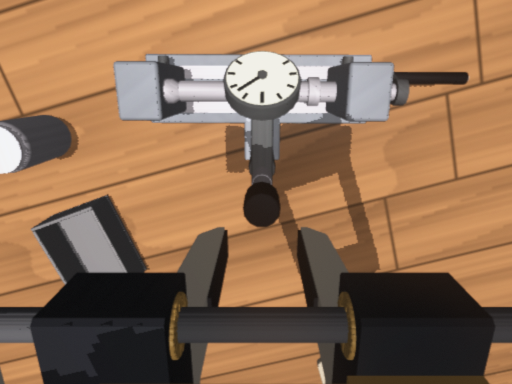

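```bash
python3 -c "
from plant import r
r.pause(.3);print(r.current_wrist_force(),r.current_t());r.hand_in()"
```

```text
[0.93489593 0.06017248 0.61704839] 28.4417
the job is handed in; nothing more can be done
```

I set the gauge to about the middle mark, then turned the shaft so the collar's high spot sits under the plunger. I handed the job in at 28.4 s with the robot clear of everything.

- **Gauge:** I lowered it by its knob and let go. The wrist camera then read the needle at about 14.8 mm, against the 15 mm asked for.
- **Crank:** I pinched it lightly and turned it past the peak, to about 3.6 rad. The highest needle reading was about 20.5 mm, and a fit put the high spot at about 2.82 rad. I turned back to that angle and let go.
- **Needle after release:** The top camera read 20.45 to 20.52 mm, matching the peak. The wrist camera, less exact this far from the middle mark, read 20.2 mm.
- **Plunger and slide:** No reading came near the 30 mm stop. The last picture shows the slide knob where I left it and the parts in view undisturbed; the spanner and bearing ring were not checked in it.
- **Force on the crank:** The push stayed at or below 7.3 N at the points where I read it. The pinch itself could not be read. The gripper's nominal force is 30 N, and I stopped the jaws just inside the rod's width to keep it lighter, so pinch and push together should have stayed under 40 N.
- **One odd reading:** Mid-turn the finger gap dropped to 13.3 mm on the 14 mm rod, perhaps a small shift in the pads. The crank kept following and the gap came back to 13.8 mm.

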